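Hang the ear defenders on the display rail

TASK

Pick up the ear defenders standing on the counter and hang them by their headband over the horizontal rail under the small display shelf, one cup on each side of the rail and well clear of both the rail's free tip and the wooden end panel. Feel for the rail: lower them gently and upright until the band rests on it while you still hold it, then let go so that they hang still; leave the honey jar, the spoon pot and the wooden tub alone.

Things in the scene. Friction and masses are not known exactly. Their poses are not given: they have to be found in the camera images.
- headset: Ear defenders standing upright on two cups, 142 mm wide (own x), 50 deep (y), 141 high. Origin: centre of the underside, between the cups; z up. Cups 25 thick (x), 50 deep, 60 high; clear gap between them 92 mm. Straight legs at x = +-63 mm join cups and headband. About 0.14 kg.
- arch (a point): Centre of the headband's half circle, 75 mm above the headset's origin, same axes. Band in its x-z plane: inner radius 60, outer 66 mm, 30 mm wide along y (pinch across these 30 mm anywhere on the arch); underside of the crown 60 mm above this point.
- stand: Fixed display. Origin: on the counter below the rail's axis; rail along own y, robot on the -x side. Rail: steel bar, 28 mm wide, 18 high, held at y = +125 mm by an upright end panel (x -35 to 110); other end free, with a 34 mm disc at y = -96. The rail is clamped at a height NOT reported: its top is 202 to 246 mm above the counter. Base board 12 mm thick, x -40 to 110, y -60 to 140.
- shelf (a point): Middle of the lower front (-x) edge of the shelf tray over the rail, 300 mm above the counter; 35 mm towards -x and 16 mm towards +y from the stand's origin, same axes. Tray: 145 mm deep (+x), 250 mm long (y), 45 mm high, with jars up to 67 mm above this point; so the gripper must come tilted, from the -x side. Open below on the -x, +x and -y sides.
- jar: Honey jar, 72 mm diameter, 85 mm high, loose bystander. Origin: centre of its underside.
- spoon_pot: White pot, 80 mm diameter, 85 mm high, with sample spoons standing to 127 mm, loose bystander. Origin: centre of its underside.
- tub: Wooden honey tub with hoops and an arched lid handle, 172 mm diameter, 183 mm high overall, loose bystander. Origin: centre of its underside.
Not all that is in view belongs to the job. There is more than one size of the headset; the job needs the middle-sized.

How it is judged (in metres and radians):
On the way, in this order (a step that is already met when the one before it is completed fails the run):
1. the ear defenders are held in the fingers, lifted clear of the counter (contact force between the fingers and headset above 1 N and height (world z) of headset above 0.02 m), for 0.2 s.
2. still held, the headband rests on the rail, astride it (contact force between the fingers and headset above 1 N and contact force between headset and stand above 0.5 N and x of headset in the frame of stand between -0.035 and 0.035 m and y of headset in the frame of stand between -0.065 and 0.09 m and z of headset in the frame of stand above 0.05 m), for 0.15 s.
At the end, for the whole second after the job is handed in: The ear defenders hang still and released on the rail, carried by the display: within 35 mm of the rail's vertical plane, 65 mm to the tip side to 90 mm to the panel side of its origin, over 50 mm above the counter, within 0.3 rad of upright and 0.4 rad of square to the rail (contact force between headset and stand above 0.3 N and x of headset in the frame of stand between -0.035 and 0.035 m and y of headset in the frame of stand between -0.065 and 0.09 m and z of headset in the frame of stand above 0.05 m and angle between headset's own z axis and vertical below 0.3 rad and angle between the y axis of headset and the y axis of stand, either way round below 0.4 rad and linear speed of headset below 0.05 m/s and angular speed of headset below 0.5 rad/s); the robot touches nothing.
It fails at once if the ear defenders pressed or knocked against the display with more than 15 N (contact force between headset and stand above 15 N).
It fails at once if the ear defenders levered over, leaning more than 0.3 rad while against the display (angle between headset's own z axis and vertical above 0.3 rad and contact force between headset and stand above 0.5 N).
It fails at once if the honey jar moved more than 15 mm (distance of jar from where it was at the start of the episode above 0.015 m).
It fails at once if the spoon pot moved more than 15 mm (distance of spoon_pot from where it was at the start of the episode above 0.015 m).
It fails at once if the tub moved more than 15 mm (distance of tub from where it was at the start of the episode above 0.015 m).
It also fails if it takes over 51 s, if anything falls off the work surface, if the arm or the gripper's body presses on something with over 40 N, if the wrist force passes 120 N, or if a joint passes its speed limit or range.

ROBOT

A 6-joint arm with a two-finger parallel gripper is mounted at the origin on the work surface. World frame = base frame: x ahead of the robot, y to its left, z up, the work surface at z = 0. Lengths are in mm, angles in rad, forces in N, time in s.
With the tool pointing down it reaches from about 350 to 875 mm from the base axis. Payload 15.5 kg.
Tool frame: the origin (TCP) lies midway between the tips of the shut fingers; the grasp point (between the pads) lies 19 mm behind it; z points along the fingers, y is the line along which they close (so a half turn about z gives the same grasp; the last joint's range is limited). The gripper opens to 85 mm and grips with 20 to 120 N. Pads are 22 mm wide; open, the fingers measure 114 mm over their backs; the gripper's body (76 mm by 85 mm) begins 54 mm behind the grasp point. The pads swing forward as they close: fully open they stand 13 mm farther back than shut.
Start: joints at [1.087, 0.494, 1.345, -0, 1.302, -0.096], TCP at [236.341, 578.593, 231.277] pointing down, gripper open.
Joint ranges: [-2.91, 2.91], [-0.82, 2.16], [0.22, 2.67], [-1.22, 4.37], [0.12, 2.79], [-3.08, 3.08]. Speed limits (rad/s): [1.89, 1.89, 2.57, 3.01, 3.01, 3.01].

INTERFACE

Orientations are given as a unit quaternion [x, y, z, w].
In Python, from workcell import readout, read_camera, env gives the robot as it stands. The module is installed in compiled form; this text tells all that it offers.
- The arm moves only by the tool jog_arm, never from a script. Its argument "moves" is a list of rows, each an object with "linear": the shift along the tool's x, y, z in mm, a list of three; "roll": the turn about the tool's z in rad. In form: [{"linear": [x, y, z], "roll": roll}, ...]. A call has 1 to 8 rows; each row shifts and turns the commanded pose from where the row before left it, along the tool's axes as they then stand; what a row does not reach is not made up. A row lasts 1/12 s, in which the tool goes at most 41.7 mm and 7.16 degrees, less where a joint would pass 70% of its speed; a pose out of reach is approached as far as the arm can. A call is refused whole if a number of a shift passes 41.7 or a number of a turn 0.125, either way. A call with a gripper value outside its range is refused whole. "grip" is the closure in counts, from 0 (fully open) to 255 (shut), set as the call begins (left out, the last holds). The fingers move at their own pace and stop on an object; "squeeze" is the grip in N (left out, the last holds). Time passes only in rows, so rows that do not move let the fingers close. It gives the time, the measured TCP pose, the force, the opening and the grip force at its end, in the units of the state.
- readout.sense(): the state, without advancing time (a new reading comes with each control period).
- read_camera(name): name is "scene" or "top"; returns a dict with "color" (384x512x3 uint8, red, green, blue), "K" (3x3 intrinsics, pixels), "view" (4x4, takes a point from world to camera coordinates). Camera axes: x right, y up, looking along -z (the intrinsics and any distortion apply to the point x, -y, -z); pixel columns grow to the right and rows downward; lengths in mm; the calibration is good to about 2 mm. A picture is of the moment at which its call begins. There is no depth.
- env.job_done(): hands the job in; it is judged then, once.
The state is a dict: "t": time; "joint_positions": joint angles; "joint_velocities": joint speeds; "joint_torque": joint torques, N m; "tcp_pos": TCP position; "tcp_rot": TCP orientation; "contact_force": force on the tool from outside, world axes, zero at the start; "ft_torque": the same for the moment, N m; "width": opening from 0.0 (shut) to 1.0 (fully open); "grasp_force": force on a finger pad.
Only numpy, scipy, OpenCV 4.12 (cv2) and the standard library are available. Lean on these libraries where they do the work, as an engineer would, in place of code of your own. Each camera call takes 0.05 s, during which the arm holds its last target. There are 200 camera calls.

## Working session

There is one attempt and no reset: what is moved stays moved. The work goes in short steps, Python scripts to look and compute and a tool call to move; the robot and the scene stay as the last step left them, time stands still between calls to the robot, and variables do not carry over. Pictures are saved under pics/ and viewed, at most 10 in all, crops included, and the job is handed in when it is done.

Besides the shell and the picture viewer there is one more tool, called by a JSON object that holds its "api" and its "payload". jog_arm: Moves the arm, as the interface text tells. Its arguments: {"type":"object","properties":{"moves":{"type":"array","items":{"type":"object","properties":{"linear":{"type":"array","items":{"type":"number"}},"roll":{"type":"number"}}}},"grip":{"type":"number"},"squeeze":{"type":"number"}},"required":["moves"]}

```bash
mkdir -p pics; ls; python3 - <<'E'
from workcell import readout, read_camera, env
import cv2, numpy as np
for n in("scene","top"):
    c=read_camera(n); cv2.imwrite(f"pics/{n}0.png",cv2.resize(c["color"][:,:,::-1],None,fx=1.5,fy=1.5)); print(n,c["K"],c["view"],[k for k in c])
    np.savez(f"{n}0.npz",**c)
print(readout.sense())
E
```

```text
pics
scene [[363.0182116    0.         258.64013328]
 [  0.         363.0182116  194.61980118]
 [  0.           0.           1.        ]] [[-1.58815452e-01  9.87247889e-01 -1.09204818e-02  2.27175882e+02]
 [-8.30347409e-01 -1.27575078e-01  5.42446108e-01  2.98053945e+02]
 [ 5.34135594e-01  9.52166176e-02  8.40019621e-01 -1.49978241e+03]
 [ 0.00000000e+00  0.00000000e+00  0.00000000e+00  1.00000000e+00]] ['color', 'K', 'view']
top [[410.95130089   0.         257.17409663]
 [  0.         410.95130089 192.16945415]
 [  0.           0.           1.        ]] [[ 1.52660753e-02 -9.99729223e-01  1.75620919e-02 -1.42372603e+02]
 [ 9.84845895e-01  1.80688727e-02  1.72487911e-01 -5.58412316e+02]
 [-1.72758532e-01  1.46627407e-02  9.84855062e-01 -1.21777727e+03]
 [ 0.00000000e+00  0.00000000e+00  0.00000000e+00  1.00000000e+00]] ['color', 'K', 'view']
{'t': 0.1, 'joint_positions': array([ 1.08750764e+00,  4.94129719e-01,  1.34608614e+00, -1.70395148e-05,
        1.30251231e+00, -9.55044346e-02]), 'joint_velocities': array([-0.00142679, -0.0028695 , -0.00108331,  0.00138633,  0.00073554,
       -0.00041968]), 'joint_torque': array([ 1.91247724e-03, -8.83592248e+01, -3.84571123e+01, -1.78324581e-04,
        5.00858310e-03,  5.87808790e-05]), 'tcp_pos': array([236.18305834, 578.29025617, 230.74874363]), 'tcp_rot': array([ 1.92677289e-01,  9.81262014e-01, -5.46493683e-04, -1.54151552e-04]), 'contact_force': array([ 0.16221599, -0.15063547, -0.99060098]), 'ft_torque': array([ 0.01396462,  0.00782817, -0.02199252]), 'grasp_force': 0.0, 'width': 1.0003497513490933}
```

View pics/scene0.png

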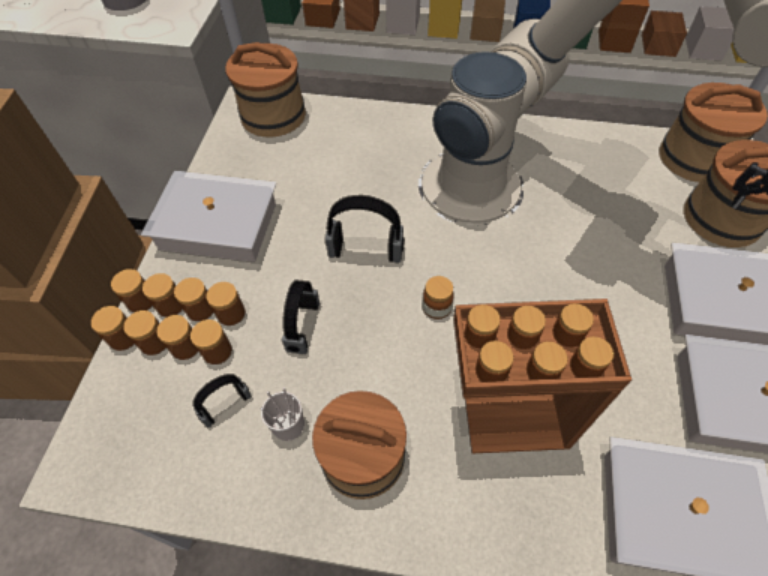

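View pics/top0.png

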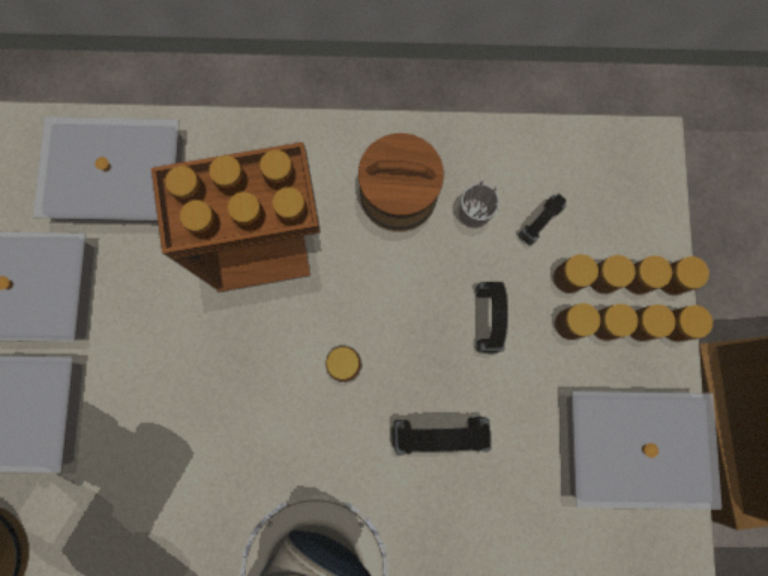

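The job headset is the middle one (scene (300,315), top (495,315) in the 1.5x pictures). The stand is at top (235,200), with its panel on the left (+y). Next I turn these pixels into positions.

```bash
cat > h.py <<'E'
import numpy as np, cv2
def P(c):  # 3x4 projection
    return c["K"]@np.diag([1,-1,-1])@c["view"][:3]
def cast(c,uv,z):
    p=P(c); out=[]
    for u,v in np.atleast_2d(uv):
        A=np.array([p[0]-u*p[2],p[1]-v*p[2]]); out.append(np.linalg.solve(A[:,:2],-(A[:,2]*z+A[:,3])))
    return np.array(out)
def tri(cs,uvs):
    A=[]
    for c,(u,v) in zip(cs,uvs):
        p=P(c); A+= [p[0]-u*p[2],p[1]-v*p[2]]
    A=np.array(A); return np.linalg.lstsq(A[:,:3],-A[:,3],rcond=None)[0]
def proj(c,X):
    q=P(c)@np.append(X,1); return q[:2]/q[2]
E
python3 - <<'E'
from h import *
s,t=dict(np.load("scene0.npz")),dict(np.load("top0.npz"))
# dark mask of headset in both
for n,c,(x0,y0,x1,y1) in(("top",t,(310,180,345,240)),("scene",s,(180,180,220,240))):
    m=(c["color"].max(2)<60).astype(np.uint8); r=np.zeros_like(m); r[y0:y1,x0:x1]=m[y0:y1,x0:x1]
    n_,l,st,ce=cv2.connectedComponentsWithStats(r); print(n,st[1:],ce[1:])
    cv2.imwrite(f"pics/{n}_c.png",cv2.resize(c["color"][y0-5:y1+5,x0-5:x1+5,::-1],None,fx=9,fy=9,interpolation=2))
C=lambda c:-c["view"][:3,:3].T@c["view"][:3,3]
print(C(s),C(t))
# shelf rim corners
q=np.array([[152,170],[303,144],[318,232],[168,255]])/1.5
print(cast(t,q,345)); 
print(cast(s,np.array([[457,307],[607,300],[630,380],[467,393]])/1.5,345))
print("base",cast(t,np.array([[220,290],[310,275]])/1.5,12),"base scene",cast(s,np.array([[470,449],[577,448]])/1.5,12))
a=np.hstack([cv2.resize(c["color"][y0:y1,x0:x1,::-1],(400,400),interpolation=2) for c,(x0,y0,x1,y1) in((t,(300,170,360,230)),(s,(170,175,230,235)))])
b=np.hstack([cv2.resize(c["color"][y0:y1,x0:x1,::-1],(400,200*1),interpolation=2) for c,(x0,y0,x1,y1) in((t,(95,140,215,200)),(s,(300,250,420,310)))])
cv2.imwrite("pics/crop1.png",np.vstack([a,b]))
E
```

```text
top [[317 188  21  47 577]] [[329.40727903 209.33622184]]
scene [[189 187  24  49 602]] [[198.17275748 208.72425249]]
[1084.65452986  -43.4504468  1100.64932077] [ 341.74213398 -114.38821868 1298.15384166]
[[695.68498968 251.50862697]
 [745.59323544  10.22498175]
 [597.89014793 -19.29109749]
 [555.81349846 215.20203439]]
[[615.87626715 -13.90463275]
 [565.45310083 225.85182485]
 [703.48629486 251.67988002]
 [761.42356812  14.09985166]]
base [[557.20936715 215.7280892 ]
 [592.95236978  27.65461361]] base scene [[737.22025083  55.06433542]
 [701.96053799 266.03936852]]
```

View pics/crop1.png

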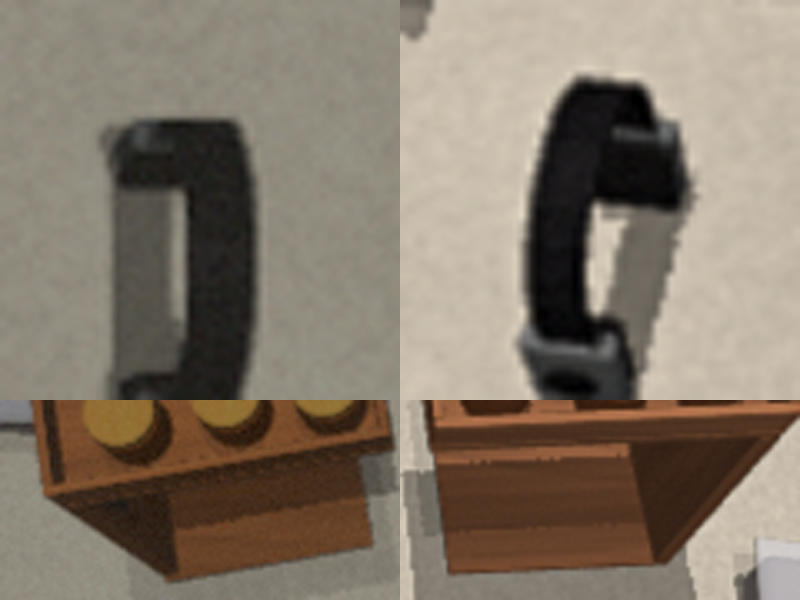

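```bash
python3 - <<'E'
from h import *
s,t=dict(np.load("scene0.npz")),dict(np.load("top0.npz"))
m=(t["color"].max(2)<75)
for v in range(185,240,2): print(v,''.join('#' if a else '.' for a in m[v,308:348]), t["color"][v,314:342:3].max(1))
for z in(0,60,75,141): print(z,cast(t,[[333.3,188],[333.3,211.5],[333.3,235],[317,188],[317,234]],z).round(0).tolist())
a=cv2.resize(t["color"][178:242,298:362,::-1],(600,600),interpolation=2); cv2.imwrite("pics/crop2.png",a)
E
```

```text
185 ........................................ [144 144 143 147 143 145 143 146 144 146]
187 ........................................ [143 143 130 125 122 117 121 129 145 147]
189 ...........##.##############............ [139 101  70  46  31  31  39  55 143 144]
191 .........###################............ [133  61  69  50  33  35  30  30 140 147]
193 .........####################........... [142  54  27  31  35  31  37  32 147 147]
195 .........####################........... [148  71  32  35  32  31  34  30 133 144]
197 .........#####################.......... [146  65  38  34  36  38  31  35 107 144]
199 ....................##########.......... [146  82  86  86 124  30  37  34 106 143]
201 ....................##########.......... [148  85  84  84 134  38  34  35  96 144]
203 ....................##########.......... [145  85  87  86 136  34  37  34  95 145]
205 ....................##########.......... [145  88  82  87 141  36  38  28  93 143]
207 ....................##########.......... [145  84  85  80 145  44  41  38  92 145]
209 ....................##########.......... [147  86  8
[... 991 characters left out ...]
 ..........################.............. [144  83  54  62  68  72  72  97 149 148]
235 .................#####.................. [147 131 101  81  66  73 128 151 148 148]
237 ........................................ [139 136 135 130 136 141 148 145 146 147]
239 ........................................ [140 147 148 146 147 147 149 146 145 148]
0 [[588.0, -379.0], [511.0, -378.0], [436.0, -376.0], [587.0, -326.0], [439.0, -325.0]]
60 [[576.0, -367.0], [503.0, -365.0], [432.0, -364.0], [575.0, -316.0], [434.0, -315.0]]
75 [[573.0, -364.0], [501.0, -362.0], [431.0, -361.0], [572.0, -314.0], [433.0, -313.0]]
141 [[561.0, -350.0], [493.0, -349.0], [426.0, -348.0], [560.0, -303.0], [428.0, -302.0]]
```

View pics/crop2.png

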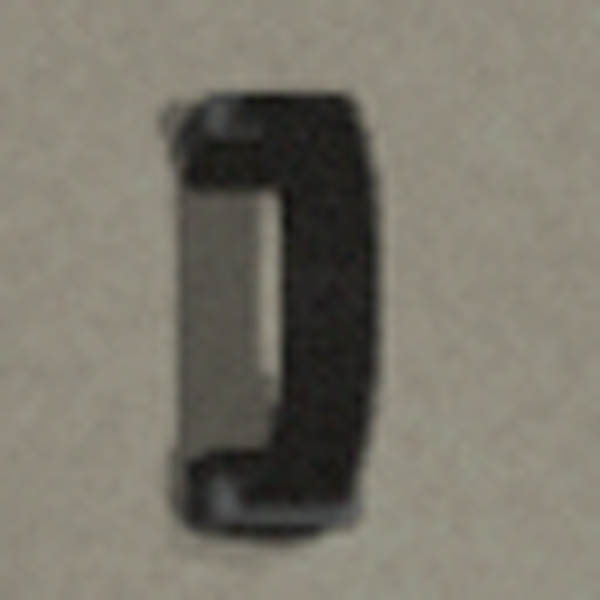

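{"api": "jog_arm", "payload": {"moves": [{"linear": [0,0,-12],"roll": -0.097},{"linear": [0,0,-12],"roll": -0.097},{"linear": [0,0,-12],"roll": -0.097},{"linear": [0,0,-12],"roll": -0.097},{"linear": [-20,-32,0]},{"linear": [-20,-32,0]},{"linear": [-20,-32,0]},{"linear": [-20,-32,0]}]}}

```text
invalid input
```

{"api": "jog_arm", "payload": {"moves": [{"linear": [-20,-32,0]},{"linear": [-20,-32,0]},{"linear": [-20,-32,0]},{"linear": [-20,-32,0]},{"linear": [-20,-32,0]},{"linear": [-20,-32,0]},{"linear": [0,-38,0]},{"linear": [0,-38,0]}]}}

```text
invalid input
```

{"api": "jog_arm", "payload": {"moves": [{"linear": [0,-38,0]},{"linear": [0,-38,0]},{"linear": [0,-38,0]},{"linear": [0,-38,0]},{"linear": [0,-38,0]},{"linear": [0,-38,0]},{"linear": [0,-38,0]},{"linear": [0,-38,0]}]}}

```text
invalid input
```

{"api": "jog_arm", "payload": {"moves": [{"linear": [0,0,-12],"roll": -0.097},{"linear": [0,0,-12],"roll": -0.097},{"linear": [0,0,-12],"roll": -0.097},{"linear": [0,0,-12],"roll": -0.097},{"linear": [-20,-32,0],"roll": 0},{"linear": [-20,-32,0],"roll": 0},{"linear": [-20,-32,0],"roll": 0},{"linear": [-20,-32,0],"roll": 0}]}}

```text
t: 0.77
tcp_pos: [316.6, 449.1, 279.0]
tcp_rot: [-0.0, 1.0, -0.0, -0.0]
contact_force: [1.1, -0.1, -0.4]
width: 0.999
grasp_force: 0.0
```

{"api": "jog_arm", "payload": {"moves": [{"linear": [-20,-32,0],"roll": 0},{"linear": [-20,-32,0],"roll": 0},{"linear": [-20,-32,0],"roll": 0},{"linear": [-20,-32,0],"roll": 0},{"linear": [-20,-32,0],"roll": 0},{"linear": [-20,-32,0],"roll": 0},{"linear": [0,-38,0],"roll": 0},{"linear": [0,-38,0],"roll": 0}]}}

```text
t: 1.43
tcp_pos: [436.8, 180.9, 278.9]
tcp_rot: [0.0, 1.0, -0.0, -0.0]
contact_force: [-0.0, -0.0, 0.1]
width: 1.001
grasp_force: 0.0
```

{"api": "jog_arm", "payload": {"moves": [{"linear": [0,-38,0],"roll": 0},{"linear": [0,-38,0],"roll": 0},{"linear": [0,-38,0],"roll": 0},{"linear": [0,-38,0],"roll": 0},{"linear": [0,-38,0],"roll": 0},{"linear": [0,-38,0],"roll": 0},{"linear": [0,-38,0],"roll": 0},{"linear": [0,-38,0],"roll": 0}]}}

```text
t: 2.1
tcp_pos: [435.9, -123.2, 279.3]
tcp_rot: [-0.0, 1.0, 0.0, -0.0]
contact_force: [1.1, -0.8, -0.3]
width: 0.994
grasp_force: 0.0
```

{"api": "jog_arm", "payload": {"moves": [{"linear": [0,-38,0],"roll": 0},{"linear": [0,-38,0],"roll": 0},{"linear": [0,-38,0],"roll": 0},{"linear": [0,-38,0],"roll": 0},{"linear": [0,-38,0],"roll": 0},{"linear": [0,-35,0],"roll": 0},{"linear": [0,0,0],"roll": 0}]}}

```text
t: 2.68
tcp_pos: [436.2, -352.0, 278.7]
tcp_rot: [0.002, 1.0, -0.001, -0.0]
contact_force: [-1.4, 1.0, -1.1]
width: 0.999
grasp_force: 0.0
```

```bash
python3 - <<'E'
from h import *
from workcell import readout, read_camera
s,t=read_camera("scene"),read_camera("top"); st=readout.sense()
print(st["tcp_pos"],st["joint_positions"].round(2),proj(s,st["tcp_pos"]),proj(t,st["tcp_pos"]))
np.savez("s1.npz",**s);np.savez("t1.npz",**t)
a=cv2.resize(s["color"][60:260,100:300,::-1],(600,600),interpolation=2)
b=cv2.resize(t["color"][170:350,300:360,::-1],(200,600),interpolation=2)
cv2.imwrite("pics/p1.png",np.hstack([a,b]))
E
```

```text
[ 436.06769892 -347.27749971  278.61336833] [-0.78  0.35  1.45  0.    1.34 -2.35] [194.62171918 149.866864  ] [344.02010736 227.15910407]
```

View pics/p1.png

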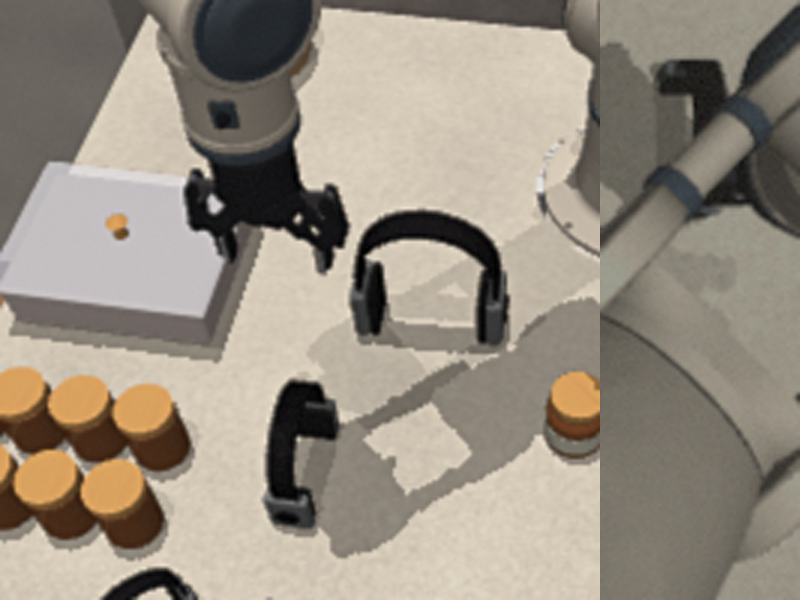

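The picture shows the gripper (crop (270,230)), with a wide wrist cylinder above it (lower ring at rows 140-160, columns 200-298). The headset still stands at (300,450). I'll measure the wrist's size and height, because that decides how close the tool can get to the shelf.

```bash
python3 - <<'E'
from h import *
s=dict(np.load("s1.npz"))
T=np.array([436,-348,279.])
for dz in (80,100,120,140,160,180,200,220):
    X=T+[0,0,dz]; c=(proj(s,X)-[100,60])*3; f=(proj(s,X+[38,0,0])-[100,60])*3
    w=[(proj(s,X+[0,y,0])-[100,60])[0]*3 for y in(-38,38)]
    print(dz,c.round(),"front38",f.round(),"cols +-38",np.round(w))
E
```

```text
80 [269. 213.] front38 [258. 244.] cols +-38 [229. 309.]
100 [265. 198.] front38 [254. 229.] cols +-38 [225. 306.]
120 [261. 182.] front38 [250. 213.] cols +-38 [220. 303.]
140 [257. 165.] front38 [246. 197.] cols +-38 [215. 300.]
160 [253. 148.] front38 [241. 180.] cols +-38 [210. 296.]
180 [249. 131.] front38 [236. 163.] cols +-38 [205. 293.]
200 [244. 112.] front38 [232. 145.] cols +-38 [200. 289.]
220 [240.  93.] front38 [226. 126.] cols +-38 [194. 285.]
```

{"api": "jog_arm", "payload": {"moves": [{"linear": [0,0,35],"roll": 0},{"linear": [0,0,35],"roll": 0},{"linear": [0,0,35],"roll": 0},{"linear": [0,0,35],"roll": 0},{"linear": [0,0,32],"roll": 0},{"linear": [0,0,20],"roll": 0},{"linear": [0,0,14],"roll": 0},{"linear": [0,0,5],"roll": 0}]}}

```text
t: 3.45
tcp_pos: [435.7, -344.3, 66.3]
tcp_rot: [-0.001, 1.0, 0.001, -0.001]
contact_force: [-0.6, 0.6, 0.4]
width: 0.996
grasp_force: 0.0
```

```bash
python3 - <<'E'
from h import *
from workcell import readout, read_camera
s=read_camera("scene"); st=readout.sense()
print(st["tcp_pos"],st["contact_force"])
cv2.imwrite("pics/p2.png",cv2.resize(s["color"][140:260,140:260,::-1],(600,600),interpolation=2))
E
```

```text
[ 435.92967713 -344.62261709   66.69579739] [-1.28535895 -0.13852031 -1.00845414]
```

View pics/p2.png

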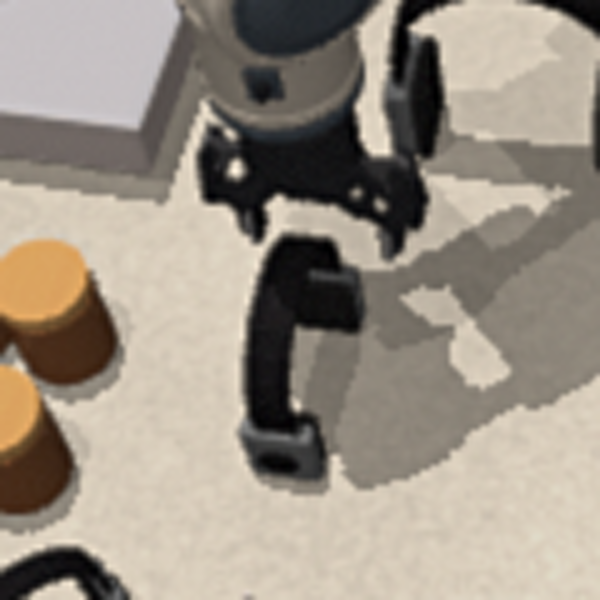

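```bash
python3 - <<'E'
from h import *
s=dict(np.load("s1.npz"))
f=lambda X:((proj(s,np.array(X,float))-140)*5).round()
print("tips",f([436,-345-47,80]),f([436,-345+47,80]),"leg outer y+-15",f([439,-362,75]),f([439,-332,75]),"crown top",f([505,-363,141]),f([505,-333,141]),"near cup bottom +x",f([576,-373,0]),f([576,-323,0]), f([434,-323,60]),f([459,-323,60]),f([459,-323,0]))
E
```

```text
tips [256. 230.] [391. 247.] leg outer y+-15 [299. 243.] [341. 249.] crown top [256. 271.] [302. 277.] near cup bottom +x [249. 469.] [321. 479.] [359. 256.] [350. 287.] [361. 332.]
```

{"api": "jog_arm", "payload": {"moves": [{"linear": [-2,-3,0],"roll": 0},{"linear": [0,0,0],"roll": 0},{"linear": [0,0,0],"roll": 0},{"linear": [0,0,0],"roll": 0},{"linear": [0,0,0],"roll": 0},{"linear": [0,0,0],"roll": 0},{"linear": [0,0,0],"roll": 0},{"linear": [0,0,0],"roll": 0}], "grip": 255, "squeeze": 60}}

```text
t: 4.17
tcp_pos: [438.8, -349.6, 69.2]
tcp_rot: [-0.0, 1.0, -0.0, 0.0]
contact_force: [-0.9, 2.5, 8.3]
width: 0.339
grasp_force: 58.4
```

{"api": "jog_arm", "payload": {"moves": [{"linear": [0,0,-5],"roll": 0},{"linear": [0,0,-10],"roll": 0},{"linear": [0,0,-15],"roll": 0},{"linear": [0,0,-15],"roll": 0},{"linear": [0,0,0],"roll": 0},{"linear": [0,0,0],"roll": 0},{"linear": [0,0,0],"roll": 0},{"linear": [0,0,0],"roll": 0}]}}

```text
t: 4.83
tcp_pos: [438.2, -349.0, 112.7]
tcp_rot: [-0.0, 1.0, 0.0, -0.0]
contact_force: [0.5, 0.5, -1.2]
width: 0.337
grasp_force: 59.2
```

```bash
python3 - <<'E'
from h import *
from workcell import readout, read_camera
s=read_camera("scene");t=read_camera("top"); st=readout.sense()
print(st["tcp_pos"],st["contact_force"],st["width"],st["grasp_force"])
np.savez("s2.npz",**s);np.savez("t2.npz",**t)
cv2.imwrite("pics/p3.png",np.hstack([cv2.resize(s["color"][130:250,160:260,::-1],(500,600),interpolation=2),cv2.resize(t["color"][170:250,310:350,::-1],(300,600),interpolation=2)]))
E
```

```text
[ 438.23572479 -349.06658027  112.65265057] [-0.02040485 -2.0575262  -2.02039579] 0.337298049450113 59.247347973214346
```

View pics/p3.png

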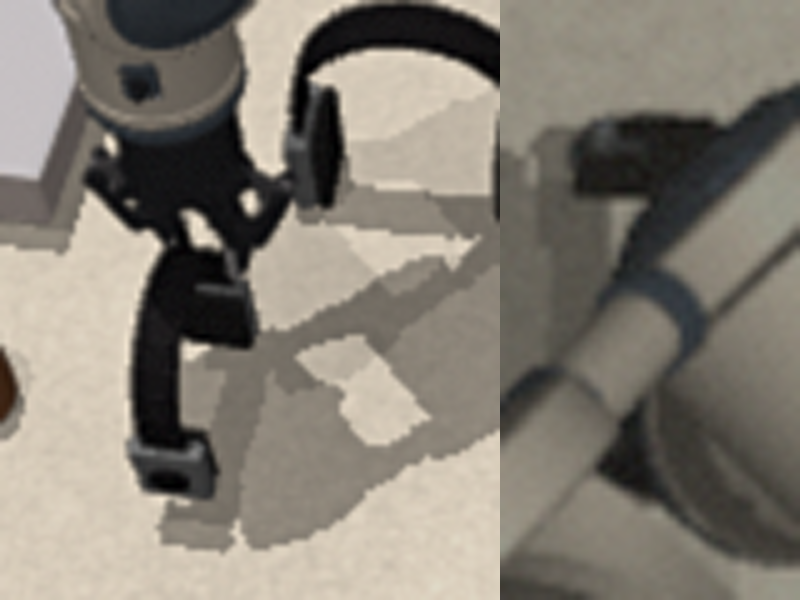

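```bash
python3 - <<'E'
from h import *
s,t=dict(np.load("s2.npz")),dict(np.load("t2.npz"))
f=lambda X:((proj(s,np.array(X,float))-[160,130])*5).round()
g=lambda X:((proj(t,np.array(X,float))-[310,170])*7.5).round()
for th in (0,.1,.2,.3):
    c,n=np.cos(th),np.sin(th)
    o=np.array([438.2+8,0,112.7+19]); R=lambda hx,hz:o+[c*(hx+62.2)+n*(hz-87),0,-n*(hx+62.2)+c*(hz-87)]
    for y0 in(-349,):
        print(th,"bottom outer",f(R(71,0)+[0,y0-25,0]),f(R(71,0)+[0,y0+25,0]),"crown",f(R(0,141)+[0,y0-15,0]),"top: cup top outer y-25,+25",g(R(71,60)+[0,y0-25,0]),g(R(71,60)+[0,y0+25,0]),"cup inner bottom +25",g(R(46,60)+[0,y0+25,0]))
E
```

```text
0 bottom outer [135. 493.] [209. 503.] crown [141. 285.] top: cup top outer y-25,+25 [216. 107.] [ 90. 105.] cup inner bottom +25 [ 90. 167.]
0.1 bottom outer [142. 489.] [215. 500.] crown [140. 298.] top: cup top outer y-25,+25 [209. 121.] [ 84. 119.] cup inner bottom +25 [ 86. 179.]
0.2 bottom outer [149. 484.] [222. 494.] crown [140. 310.] top: cup top outer y-25,+25 [202. 139.] [ 79. 136.] cup inner bottom +25 [ 82. 194.]
0.3 bottom outer [156. 476.] [228. 486.] crown [141. 322.] top: cup top outer y-25,+25 [196. 158.] [ 74. 156.] cup inner bottom +25 [ 78. 211.]
```

```bash
python3 - <<'E'
from h import *
s,t=dict(np.load("scene0.npz")),dict(np.load("top0.npz"))
print(tri([t,s],[np.array([401,172])/1.5,np.array([361,431])/1.5]))  # handle centre
print("lid rim top z~150", cast(t,np.array([[359,180],[443,180],[401,136]])/1.5,150))
print("base", cast(s,np.array([[361,494],[318,465],[403,465]])/1.5,0), cast(t,np.array([[400,228]])/1.5,0))
print("jar",cast(t,np.array([[342,363]])/1.5,85),"pot",cast(t,np.array([[478,205]])/1.5,85))
E
```

```text
[ 777.09253653 -155.71112976  142.5991905 ]
lid rim top z~150 [[ 756.43889326  -76.03492754]
 [ 759.98682477 -240.07991365]
 [ 849.35338166 -156.9517814 ]]
base [[ 853.9695738  -145.7706129 ]
 [ 812.6920961  -241.04968429]
 [ 786.20679318  -73.23021767]] [[ 703.14890483 -162.67283043]]
jar [[404.69463121 -49.19142504]] pot [[ 731.46633719 -319.10403895]]
```

Held, with a slight favourable sag of about 0.1 rad. Now I turn to the stand's yaw, raise it, and head for the tip side, keeping clear of the tub at (772,-157).

{"api": "jog_arm", "payload": {"moves": [{"linear": [0,0,-20],"roll": -0.04},{"linear": [0,0,-20],"roll": -0.04},{"linear": [0,0,-20],"roll": -0.04},{"linear": [0,0,-20],"roll": -0.04},{"linear": [0,0,-20],"roll": -0.04},{"linear": [0,0,0],"roll": 0}], "squeeze": 100}}

```text
t: 5.43
tcp_pos: [439.6, -350.4, 216.4]
tcp_rot: [-0.101, 0.995, -0.002, 0.001]
contact_force: [0.7, 0.0, -0.2]
width: 0.325
grasp_force: 98.7
```

{"api": "jog_arm", "payload": {"moves": [{"linear": [-8.5,20,0],"roll": 0},{"linear": [-8.5,35,0],"roll": 0},{"linear": [-8.5,38,0],"roll": 0},{"linear": [-8.5,38,0],"roll": 0},{"linear": [-8.5,38,0],"roll": 0},{"linear": [-8.5,38,0],"roll": 0},{"linear": [-8.5,35,0],"roll": 0},{"linear": [-8.5,18,0],"roll": 0}]}}

```text
t: 6.1
tcp_pos: [451.8, -77.6, 212.5]
tcp_rot: [-0.1, 0.995, 0.001, -0.001]
contact_force: [0.7, -0.5, -1.5]
width: 0.327
grasp_force: 98.9
```

```bash
cat >> h.py <<'E'
O=np.array([621.8,93.6]); YAW=np.deg2rad(11.5)
def instand(X):
    c,s=np.cos(YAW),np.sin(YAW); d=np.asarray(X)[:2]-O; return np.array([c*d[0]+s*d[1],-s*d[0]+c*d[1]]).round(1)
E
python3 - <<'E'
from h import *
from workcell import readout
from scipy.spatial.transform import Rotation as R
st=readout.sense(); print(st["tcp_pos"],instand(st["tcp_pos"]),R.from_quat(st["tcp_rot"]).as_matrix().round(3),st["grasp_force"])
E
```

```text
[451.84014534 -77.58143363 212.47653554] [-200.7 -133.9] [[-0.98  -0.199 -0.002]
 [-0.199  0.98   0.001]
 [ 0.002  0.002 -1.   ]] 98.91603891956038
```

{"api": "jog_arm", "payload": {"moves": [{"linear": [-15,-3,0],"roll": 0},{"linear": [-22,0,0],"roll": 0},{"linear": [-22,0,0],"roll": 0},{"linear": [-22,0,0],"roll": 0},{"linear": [-20,0,0],"roll": 0},{"linear": [-12,0,0],"roll": 0},{"linear": [0,0,0],"roll": 0}]}}

```text
t: 6.68
tcp_pos: [566.6, -61.0, 212.1]
tcp_rot: [-0.1, 0.995, 0.0, -0.0]
contact_force: [-0.6, 0.3, -2.0]
width: 0.326
grasp_force: 99.0
```

```bash
python3 - <<'E'
from h import *
from workcell import readout, read_camera
s=read_camera("scene");t=read_camera("top"); st=readout.sense()
print(st["tcp_pos"],instand(st["tcp_pos"]),st["contact_force"])
np.savez("s3.npz",**s);np.savez("t3.npz",**t)
cv2.imwrite("pics/p4.png",np.hstack([cv2.resize(s["color"][120:320,240:380,::-1],(420,600),interpolation=2),cv2.resize(t["color"][80:240,160:260,::-1],(375,600),interpolation=2)]))
E
```

```text
[564.18034698 -61.34572333 212.24676004] [ -87.4 -140.3] [ 0.38097645  0.10160766 -1.66861151]
```

View pics/p4.png

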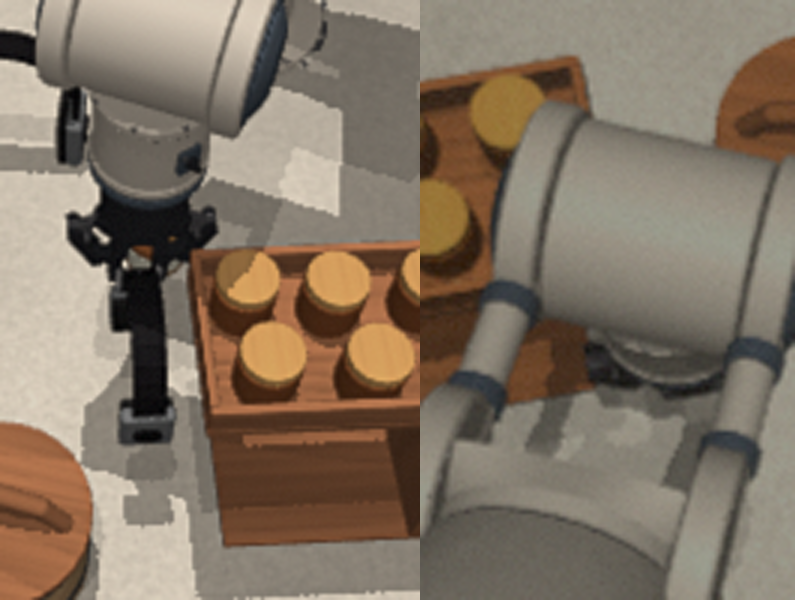

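Scene view: the headset at (145,330) is square to the rail and just off the tip end, clear of both tub and tray. Now I slide in along the rail.

{"api": "jog_arm", "payload": {"moves": [{"linear": [0,8,0],"roll": 0},{"linear": [0,12,0],"roll": 0},{"linear": [0,12,0],"roll": 0},{"linear": [0,12,0],"roll": 0},{"linear": [0,12,0],"roll": 0},{"linear": [0,8,0],"roll": 0},{"linear": [0,0,0],"roll": 0}]}}

```text
t: 7.37
tcp_pos: [551.5, 3.1, 213.4]
tcp_rot: [-0.101, 0.995, 0.0, -0.0]
contact_force: [-0.6, 0.0, -2.0]
width: 0.326
grasp_force: 99.0
```

{"api": "jog_arm", "payload": {"moves": [{"linear": [0,8,0],"roll": 0},{"linear": [0,12,0],"roll": 0},{"linear": [0,14,0],"roll": 0},{"linear": [0,14,0],"roll": 0},{"linear": [0,14,0],"roll": 0},{"linear": [0,10,0],"roll": 0},{"linear": [0,4,0],"roll": 0},{"linear": [0,0,0],"roll": 0}]}}

```text
t: 8.03
tcp_pos: [536.7, 76.7, 213.3]
tcp_rot: [-0.101, 0.995, 0.0, -0.0]
contact_force: [-0.6, 0.8, -1.5]
width: 0.331
grasp_force: 99.0
```

```bash
python3 - <<'E'
from h import *
from workcell import readout, read_camera
s=read_camera("scene");t=read_camera("top"); st=readout.sense()
print(st["tcp_pos"],instand(st["tcp_pos"]),st["contact_force"])
np.savez("s4.npz",**s);np.savez("t4.npz",**t)
cv2.imwrite("pics/p5.png",np.hstack([cv2.resize(s["color"][100:300,280:420,::-1],(420,600),interpolation=2),cv2.resize(t["color"][80:240,110:210,::-1],(375,600),interpolation=2)]))
E
```

```text
[537.0458186   75.5905912  213.29228666] [-86.6  -0.8] [-0.19991028 -0.18717298 -1.7128752 ]
```

View pics/p5.png

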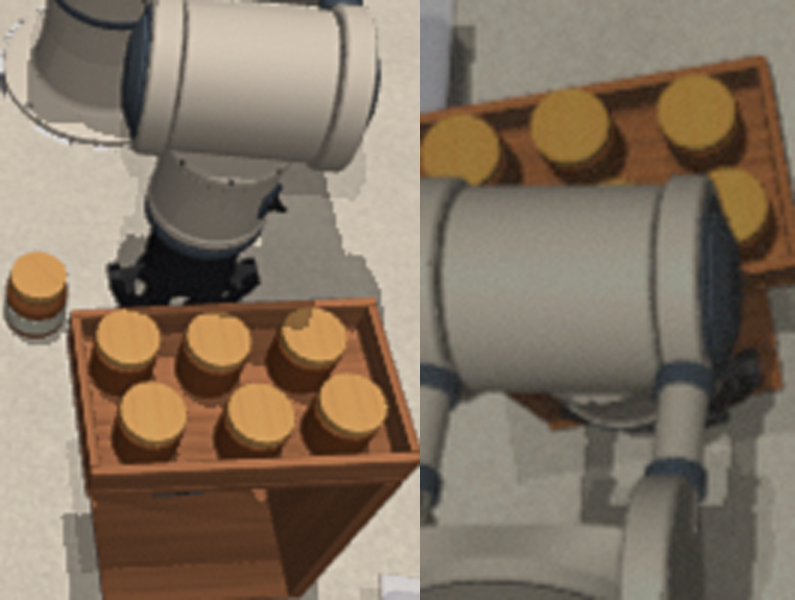

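Inside, with no contact so far. I move a little closer to the shelf and lower to the highest possible rail height.

{"api": "jog_arm", "payload": {"moves": [{"linear": [-2,0,0],"roll": 0},{"linear": [-2,2,3],"roll": 0},{"linear": [-1,2,4],"roll": 0},{"linear": [0,0,4],"roll": 0},{"linear": [0,0,3],"roll": 0},{"linear": [0,0,0],"roll": 0},{"linear": [0,0,0],"roll": 0}]}}

```text
t: 8.72
tcp_pos: [540.9, 80.5, 199.0]
tcp_rot: [-0.1, 0.995, -0.0, -0.0]
contact_force: [0.1, 0.3, -0.7]
width: 0.321
grasp_force: 99.0
```

{"api": "jog_arm", "payload": {"moves": [{"linear": [0,0,1],"roll": 0},{"linear": [0,0,1],"roll": 0},{"linear": [0,0,1],"roll": 0},{"linear": [0,0,1],"roll": 0},{"linear": [0,0,0],"roll": 0}]}}

```text
t: 9.13
tcp_pos: [541.0, 80.6, 195.1]
tcp_rot: [-0.1, 0.995, 0.0, -0.0]
contact_force: [0.1, -0.3, -2.5]
width: 0.324
grasp_force: 99.0
```

{"api": "jog_arm", "payload": {"moves": [{"linear": [0,0,1],"roll": 0},{"linear": [0,0,1],"roll": 0},{"linear": [0,0,1],"roll": 0},{"linear": [0,0,0],"roll": 0}]}}

```text
t: 9.47
tcp_pos: [540.9, 80.6, 192.0]
tcp_rot: [-0.1, 0.995, 0.0, -0.0]
contact_force: [0.1, 0.3, -0.5]
width: 0.327
grasp_force: 99.0
```

{"api": "jog_arm", "payload": {"moves": [{"linear": [0,0,1],"roll": 0},{"linear": [0,0,1],"roll": 0},{"linear": [0,0,1],"roll": 0},{"linear": [0,0,1],"roll": 0},{"linear": [0,0,0],"roll": 0}]}}

```text
t: 9.88
tcp_pos: [541.0, 80.6, 188.1]
tcp_rot: [-0.1, 0.995, 0.0, -0.0]
contact_force: [-0.3, 0.2, -2.2]
width: 0.323
grasp_force: 99.0
```

{"api": "jog_arm", "payload": {"moves": [{"linear": [0,0,1],"roll": 0},{"linear": [0,0,1],"roll": 0},{"linear": [0,0,1],"roll": 0},{"linear": [0,0,1],"roll": 0},{"linear": [0,0,0],"roll": 0}]}}

```text
t: 10.3
tcp_pos: [541.0, 80.6, 184.1]
tcp_rot: [-0.1, 0.995, 0.0, -0.0]
contact_force: [0.3, 0.8, -2.3]
width: 0.325
grasp_force: 99.0
```

{"api": "jog_arm", "payload": {"moves": [{"linear": [0,0,1],"roll": 0},{"linear": [0,0,1],"roll": 0},{"linear": [0,0,1],"roll": 0},{"linear": [0,0,1],"roll": 0},{"linear": [0,0,0],"roll": 0}]}}

```text
t: 10.72
tcp_pos: [542.1, 80.7, 180.8]
tcp_rot: [-0.1, 0.995, -0.0, 0.001]
contact_force: [1.7, 0.5, 7.1]
width: 0.325
grasp_force: 101.9
```

{"api": "jog_arm", "payload": {"moves": [{"linear": [0,0,-0.8],"roll": 0},{"linear": [0,0,0],"roll": 0},{"linear": [0,0,0],"roll": 0}]}}

```text
t: 10.97
tcp_pos: [541.7, 80.7, 181.5]
tcp_rot: [-0.1, 0.995, -0.0, 0.001]
contact_force: [2.8, 1.3, 5.4]
width: 0.325
grasp_force: 101.0
```

```bash
python3 - <<'E'
from h import *
from workcell import readout
st=readout.sense(); print(st["tcp_pos"],instand(st["tcp_pos"]),st["contact_force"].round(2),st["ft_torque"].round(3),st["t"])
E
```

```text
[541.70915467  80.65940529 181.49083254] [-81.1   3.3] [2.76 1.32 5.36] [ 0.285 -0.916  0.005] 10.9667
```

Torque and force agree with the band resting on the rail's far corner, about 10 mm off centre. I lift a touch, move closer, and rest again so it is better centred.

{"api": "jog_arm", "payload": {"moves": [{"linear": [0,0,-1.5],"roll": 0},{"linear": [0,0,-1.5],"roll": 0},{"linear": [-1,0,0],"roll": 0},{"linear": [-1,0,0],"roll": 0},{"linear": [-1,0,0],"roll": 0},{"linear": [-1,0,0],"roll": 0},{"linear": [0,0,0],"roll": 0},{"linear": [0,0,0],"roll": 0}]}}

```text
t: 11.63
tcp_pos: [544.9, 81.4, 183.9]
tcp_rot: [-0.1, 0.995, -0.0, -0.0]
contact_force: [-0.4, -0.9, -1.6]
width: 0.327
grasp_force: 99.1
```

No tray contact. A little more.

{"api": "jog_arm", "payload": {"moves": [{"linear": [-1,0,0],"roll": 0},{"linear": [-1,0,0],"roll": 0},{"linear": [-1,0,0],"roll": 0},{"linear": [-1,0,0],"roll": 0},{"linear": [0,0,0],"roll": 0}]}}

```text
t: 12.05
tcp_pos: [549.1, 82.2, 184.1]
tcp_rot: [-0.1, 0.995, -0.0, 0.0]
contact_force: [-0.1, -0.6, -2.0]
width: 0.328
grasp_force: 99.1
```

{"api": "jog_arm", "payload": {"moves": [{"linear": [0,0,1],"roll": 0},{"linear": [0,0,1],"roll": 0},{"linear": [0,0,1],"roll": 0},{"linear": [0,0,0.5],"roll": 0},{"linear": [0,0,0],"roll": 0},{"linear": [0,0,0],"roll": 0}]}}

```text
t: 12.55
tcp_pos: [548.9, 82.2, 180.5]
tcp_rot: [-0.1, 0.995, 0.0, -0.0]
contact_force: [-0.3, -0.1, -1.4]
width: 0.327
grasp_force: 99.1
```

{"api": "jog_arm", "payload": {"moves": [{"linear": [0,0,0.8],"roll": 0},{"linear": [0,0,0.8],"roll": 0},{"linear": [0,0,0.8],"roll": 0},{"linear": [0,0,0],"roll": 0},{"linear": [0,0,0],"roll": 0}]}}

```text
t: 12.97
tcp_pos: [549.5, 82.3, 178.5]
tcp_rot: [-0.1, 0.995, -0.0, 0.001]
contact_force: [1.2, -0.1, 4.0]
width: 0.328
grasp_force: 100.8
```

{"api": "jog_arm", "payload": {"moves": [{"linear": [0,0,-0.5],"roll": 0},{"linear": [0,0,0],"roll": 0},{"linear": [0,0,0],"roll": 0}]}}

```text
t: 13.22
tcp_pos: [549.2, 82.2, 178.9]
tcp_rot: [-0.1, 0.995, -0.0, 0.0]
contact_force: [3.8, 0.8, 3.0]
width: 0.323
grasp_force: 100.3
```

{"api": "jog_arm", "payload": {"moves": [{"linear": [0,0,0],"roll": 0},{"linear": [0,0,0],"roll": 0},{"linear": [0,0,0],"roll": 0},{"linear": [0,0,0],"roll": 0},{"linear": [0,0,0],"roll": 0},{"linear": [0,0,0],"roll": 0},{"linear": [0,0,0],"roll": 0},{"linear": [0,0,0],"roll": 0}], "grip": 0}}

```text
t: 13.88
tcp_pos: [548.9, 82.2, 178.7]
tcp_rot: [-0.1, 0.995, -0.0, -0.0]
contact_force: [0.0, 0.3, 1.2]
width: 1.003
grasp_force: 0.0
```

{"api": "jog_arm", "payload": {"moves": [{"linear": [4,0,0],"roll": 0},{"linear": [8,0,0],"roll": 0},{"linear": [15,0,0],"roll": 0},{"linear": [20,0,0],"roll": 0},{"linear": [25,0,0],"roll": 0},{"linear": [20,0,0],"roll": 0},{"linear": [8,0,0],"roll": 0},{"linear": [0,0,0],"roll": 0}]}}

```text
t: 14.55
tcp_pos: [448.9, 62.1, 178.8]
tcp_rot: [-0.1, 0.995, 0.0, -0.0]
contact_force: [1.1, 0.7, 0.1]
width: 0.997
grasp_force: 0.0
```

```bash
python3 - <<'E'
from h import *
from workcell import readout, read_camera
s=read_camera("scene");t=read_camera("top"); st=readout.sense()
print(st["tcp_pos"],instand(st["tcp_pos"]),st["contact_force"])
f=lambda x,y,z:((proj(s,[*(O+[np.cos(YAW)*x-np.sin(YAW)*y,np.sin(YAW)*x+np.cos(YAW)*y]),z])-[280,200])*[3.2,3.2]).round()
for th in(-.2,0,.2):
    print(th,[f(71*np.cos(th)+(-177+102)*np.sin(th)*0, y,102-71*np.sin(th)) for y in(-21,29)])
a=cv2.resize(s["color"][200:325,280:405,::-1],(400,400),interpolation=2)
b=cv2.resize(t["color"][90:240,110:260,::-1],(400,400),interpolation=2)
cv2.imwrite("pics/p6.png",np.clip(np.hstack([a,b])*1.4,0,255))
E
```

```text
[451.65134746  62.31033706 179.02721601] [-173.     3.3] [ 0.25333569 -0.15766546 -0.44947417]
-0.2 [array([160., 240.]), array([217., 237.])]
0 [array([158., 247.]), array([214., 245.])]
0.2 [array([156., 251.]), array([211., 249.])][ WARN:0@3.449] global loadsave.cpp:1063 imwrite_ Unsupported depth image for selected encoder is fallbacked to CV_8U.
```

View pics/p6.png

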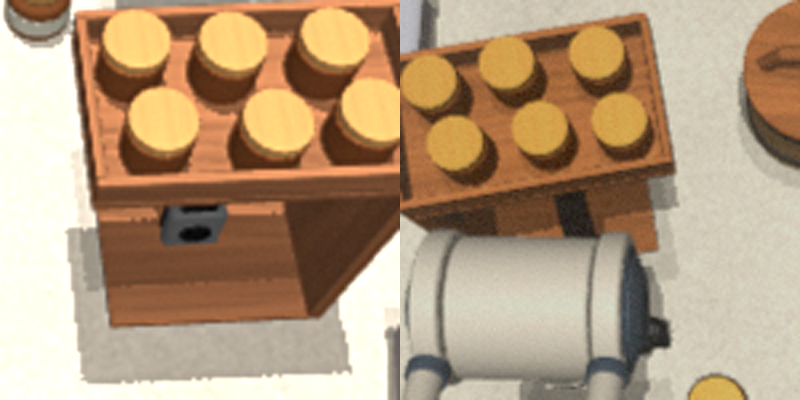

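The cup hangs below the shelf at scene crop (193,225), with its lower edge at about row 244. That matches an upright hang. I check that it is still, then hand in.

{"api": "jog_arm", "payload": {"moves": [{"linear": [5,0,0],"roll": 0},{"linear": [0,0,0],"roll": 0},{"linear": [0,0,0],"roll": 0},{"linear": [0,0,0],"roll": 0},{"linear": [0,0,0],"roll": 0},{"linear": [0,0,0],"roll": 0},{"linear": [0,0,0],"roll": 0},{"linear": [0,0,0],"roll": 0}]}}

```text
t: 15.32
tcp_pos: [446.0, 61.4, 178.7]
tcp_rot: [-0.1, 0.995, 0.0, -0.0]
contact_force: [1.0, 0.1, 0.2]
width: 1.001
grasp_force: 0.0
```

```bash
python3 - <<'E'
from h import *
from workcell import env, read_camera
w=[]
for i in range(4):
    c=read_camera("scene")["color"][262:280,322:356].astype(float); w.append(c); read_camera("scene")
d=[np.abs(a-w[0]).mean().round(1) for a in w[1:]]; print(d)
if max(d)<8: print(env.job_done())
E
```

```text
[np.float64(1.3), np.float64(1.3), np.float64(1.3)]
the job is handed in; nothing more can be done
None
```

The middle-sized ear defenders hang released on the rail, about 100 mm from its tip and 120 mm from the end panel. They looked upright and still in the last pictures, and the job was handed in at about 16 s; no verdict came back.

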